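Set out the dressing station

TASK

Set out the dressing station: stand the red-capped vial in the red round stand and the blue-capped vial in the blue one, lay the tape roll flat in the black-rimmed round dish, and stand the plaster carton in the rectangular tray, lengthwise along it. Each thing must be down on the floor of its own holder, inside the rim; keep the vials upright all the way, do not disturb the syringe and the forceps lying among them, and let go of everything at the end.

Things in the scene. Friction and masses are not known exactly. Their poses are not given: they have to be found in the camera images.
- red_vial_center (a point): the glass injection vial with the red cap and red label band, standing upright and loose, 21 mm across, 40 mm high with its cap; the solid part to grip is the lowest 32 mm, 21 mm across (the cap above that cannot be gripped). About 20 g. This point is on its axis, 20 mm above its base; its z axis points from base to cap.
- blue_vial_center (a point): the glass injection vial with the blue cap and blue label band, standing upright and loose, 21 mm across, 40 mm high with its cap; the solid part to grip is the lowest 32 mm, 21 mm across (the cap above that cannot be gripped). About 20 g. This point is on its axis, 20 mm above its base; its z axis points from base to cap.
- tape_roll_center (a point): roll of white paper tape with a blue core, lying flat and loose: 58 mm across, 26 mm high, about 30 g; solid to grip (the core is not an open hole). This point is its centre, 13 mm above its underside; z is its axis.
- plaster_carton_center (a point): small orange and cream carton of plasters standing on its long narrow side, loose: 36 mm along its x, 91 mm along its y, 52 mm high, about 60 g; it starts with its y axis within 0.2 rad of world y. Grip it across the 36 mm. This point is its centre, 26 mm above its underside.
- red_stand: red round stand for the red-capped vial, fixed to the table: a shallow dish 54 mm across outside with a red raised rim (4 mm wide, top 6 mm above the table) round a white floor 46 mm across, 3 mm above the table, with a thin red circle drawn on it. Origin at the centre of its underside, on the table; z up; yaw has no meaning.
- blue_stand: blue round stand for the blue-capped vial, fixed to the table: a shallow dish 54 mm across outside with a blue raised rim (4 mm wide, top 6 mm above the table) round a white floor 46 mm across, 3 mm above the table, with a thin blue circle drawn on it. Origin at the centre of its underside, on the table; z up; yaw has no meaning.
- tape_dish: black-rimmed round dish for the tape roll, fixed to the table: 88 mm across outside, rim 4 mm wide with its top 6 mm above the table, grey floor 80 mm across, 3 mm above the table. Origin at the centre of its underside, on the table; z up; yaw has no meaning.
- plaster_holder: black-rimmed rectangular shallow tray for the plaster carton, fixed to the table: 66 mm along its x, 121 mm along its y outside; rim 4 mm wide with its top 6 mm above the table; grey floor 58 by 113 mm, 3 mm above the table, with a carton outline of 34 by 87 mm drawn in the middle. Origin at the centre of its underside, on the table; its y axis starts within 0.2 rad of world y.
- syringe_center (a point): capped 1 ml syringe lying loose near the middle of the table, to be left alone: 140 mm long (along its y, about world x), 18 mm wide at the flange, 9 mm high. This point is its centre, 4.5 mm above the table.
- tweezers_center (a point): steel dressing forceps lying loose on the left, to be left alone: 141 mm long (along its y, about world x), 18 mm wide, 10 mm high. This point is its centre, 5 mm above the table.

How it is judged:
At the end, for the whole second after the job is handed in: Each vial in the stand of its colour (within 13.5 mm of the centre), tape roll in the round dish (12.5 mm), plaster carton in the tray (12.5 mm along each side, long sides within 0.3 rad, either way round); each upright or flat on its holder's floor, at rest (horizontal distance between red_vial_center and red_stand below 0.0135 m and z of red_vial_center in the frame of red_stand below 0.0255 m and angle between each of red_vial_center, blue_vial_center, tape_roll_center's own z axis and vertical below 0.08 rad and linear speed of each of red_vial, blue_vial, tape_roll, plaster_carton below 0.01 m/s and angular speed of each of red_vial, blue_vial, tape_roll, plaster_carton below 0.1 rad/s and horizontal distance between blue_vial_center and blue_stand below 0.0135 m and z of blue_vial_center in the frame of blue_stand below 0.0255 m and horizontal distance between tape_roll_center and tape_dish below 0.0125 m and z of tape_roll_center in the frame of tape_dish below 0.0185 m and x of plaster_carton_center in the frame of plaster_holder between -0.0125 and 0.0125 m and y of plaster_carton_center in the frame of plaster_holder between -0.0125 and 0.0125 m and z of plaster_carton_center in the frame of plaster_holder below 0.0315 m and angle between plaster_carton_center's own z axis and vertical below 0.05 rad and angle between the y axis of plaster_carton_center and the y axis of plaster_holder, either way round below 0.3 rad); the robot touches nothing.
It fails at once if the red-capped vial was tipped by more than 40 degrees (angle between red_vial_center's own z axis and vertical above 0.7 rad).
It fails at once if the blue-capped vial was tipped by more than 40 degrees (angle between blue_vial_center's own z axis and vertical above 0.7 rad).
It fails at once if the syringe was moved by more than 30 mm (distance of syringe_center from where it was at the start of the episode above 0.03 m).
It fails at once if the forceps was moved by more than 30 mm (distance of tweezers_center from where it was at the start of the episode above 0.03 m).
It also fails if it takes over 112 s, if anything falls off the work surface, if the arm or the gripper's body presses on something with over 40 N, if the wrist force passes 120 N, or if a joint passes its speed limit or range.

ROBOT

A 6-joint arm with a two-finger parallel gripper is mounted at the origin on the work surface; the furniture and walls round the work are solid. World frame = base frame: x ahead of the robot, y to its left, z up, the work surface at z = 0. Lengths are in m, angles in rad, forces in N, time in s.
With the tool pointing down it reaches from about 0.35 to 0.775 m from the base axis. Payload 7.3 kg.
Tool frame: the origin (TCP) lies on the mounting face of the last link; the fingertips stand 178 mm ahead of it and the grasp point (between the pads) lies 159 mm ahead of it (robot.tcp_to_tips is the distance from the TCP to the fingertips, in m); z points along the fingers, y is the direction in which the jaws open and shut (so a half turn about z gives the same grasp; the last joint's range is limited). The gripper opens to 92 mm and grips with 3 to 60 N. Pads are 19 mm wide; open, the fingers measure 130 mm over their backs; the gripper's body (75 mm by 190 mm) begins 47 mm behind the grasp point.
Start: joints at [-1.267, 0.342, 1.524, -0, 1.275, -0.146], TCP at [0.228, -0.473, 0.405] pointing down, gripper open.
Joint ranges: [-2.53, 2.53], [-0.77, 2.02], [0.04, 2.7], [-1, 4.14], [0.28, 2.66], [-3.11, 3.11]. Speed limits (rad/s): [2.57, 2.57, 3.14, 3.14, 3.14, 3.14].

INTERFACE

Orientations are given as [roll, pitch, yaw] about the fixed x, y, z axes, in that order (R = Rz(yaw) Ry(pitch) Rx(roll)).
In Python, from cell import robot, viewer gives the robot as it stands.
- The arm moves only by the shell command python3 -m creep 'ROWS' [OPENING] [FORCE]. ROWS is JSON, a list that holds one entry, the list of rows, each a list of 6 numbers: the shift along the world's x, y, z in mm, then the turn, a rotation vector about the world's x, y, z in degrees. A call has 1 to 5 rows; each row shifts and turns the pose as measured when the row begins; what a row does not reach is not made up. A row lasts 1/12 s, in which the tool goes at most 41.7 mm and 7.16 degrees, less where a joint would pass 70% of its speed; a pose out of reach is approached as far as the arm can. A call with a gripper value outside its range is refused whole. OPENING is the closure, from -1 (fully open) to 1 (shut), set as the call begins (- or left out, the last holds). The fingers move at their own pace and stop on an object; FORCE is the grip in N (left out, the last holds). Time passes only in rows, so rows that do not move let the fingers close. It gives the time, the measured TCP pose, the force and the opening at its end, in the units of the state.
- robot.observe(): the state, without advancing time (a new reading comes with each control period).
- viewer.read_camera(name): name is "scene" or "top" or "wrist"; returns the picture (384x512x3 uint8, blue, green, red); there is no depth.
- viewer.camera_model(name): a dict with "fx", "fy", "cx", "cy" (pixels), "pose" (4x4, takes a point from camera to world coordinates); the wrist camera has in their place "mount" (4x4, takes a point from camera to tool coordinates, whose origin is the TCP and whose axes are the flange's). Camera axes: x right, y up, looking along -z (the intrinsics and any distortion apply to the point x, -y, -z); pixel columns grow to the right and rows downward; lengths in m; the calibration is good to about 2 mm. A picture is of the moment at which its call begins: read the wrist's pose just before it. camera_model takes no time and is no camera call.
- robot.hand_in(): hands the job in, once; it reports no verdict.
The state is a dict: "time": time; "qpos": joint angles; "qvel": joint speeds; "joint_efforts": joint torques, N m; "tool_pos": TCP position; "tool_rot": TCP orientation; "contact_force": force on the tool from outside, world axes, zero at the start; "torque": the same for the moment, N m; "opening": finger opening in m.
Only numpy, scipy, OpenCV 4.12 (cv2) and the standard library are available. Lean on these libraries where they do the work, as an engineer would, in place of code of your own. Each camera call takes 0.05 s, during which the arm holds its last target. There are 200 camera calls.

## Working session

There is one attempt and no reset: what is moved stays moved. The work goes in short steps, Python scripts to look and compute and a shell command to move; the robot and the scene stay as the last step left them, time stands still between calls to the robot, and variables do not carry over. Pictures are saved under pics/ and viewed, about 12 in all and at most 16, crops included, and the job is handed in when it is done.

```bash
mkdir -p pics
cat > h.py <<'E'
import numpy as np, cv2
from cell import robot, viewer
from scipy.spatial.transform import Rotation as R
def cam(name):
    m=viewer.camera_model(name)
    if 'pose' in m: T=np.array(m['pose'])
    else:
        s=robot.observe(); F=np.eye(4); r=np.array(s['tool_rot'])
        F[:3,:3]=r if r.shape==(3,3) else R.from_euler('xyz',r).as_matrix()
        F[:3,3]=s['tool_pos']; T=F@np.array(m['mount'])
    return m,T
def ray(mT,u,v,z):
    m,T=mT
    d=T[:3,:3]@np.array([(u-m['cx'])/m['fx'],-(v-m['cy'])/m['fy'],-1]); o=T[:3,3]
    return (o+d*(z-o[2])/d[2])
E
python3 - <<'E'
from h import *
for n in('top','scene'):
    m,T=cam(n);print({k:v for k,v in m.items() if k!='pose'},T.round(3).tolist())
    cv2.imwrite(f'pics/{n}0.png',viewer.read_camera(n))
print(viewer.camera_model('wrist'));print(robot.observe())
E
```

```text
{'fx': 416.63816054888605, 'fy': 416.63816054888605, 'cx': 253.8278383451233, 'cy': 189.56366348990787} [[0.016, 0.99, -0.141, 0.276], [-1.0, 0.016, -0.002, -0.01], [0.0, 0.141, 0.99, 1.285], [0.0, 0.0, 0.0, 1.0]]
{'fx': 471.97574698443657, 'fy': 471.97574698443657, 'cx': 252.87076742019036, 'cy': 191.8248267637915} [[-0.72, 0.325, -0.613, -0.355], [-0.694, -0.315, 0.647, 0.854], [0.017, 0.892, 0.452, 0.634], [0.0, 0.0, 0.0, 1.0]]
{'fx': 279.067884880054, 'fy': 279.067884880054, 'cx': 255.68697430907102, 'cy': 193.4680579006567, 'mount': array([[-2.00143458e-03,  9.53172781e-01,  3.02419649e-01,
         8.23792763e-02],
       [ 9.99997988e-01,  1.86586483e-03,  7.37184198e-04,
        -6.17067888e-04],
       [ 1.38389725e-04,  3.02420516e-01, -9.53174597e-01,
         1.93968430e-02],
       [ 0.00000000e+00,  0.00000000e+00,  0.00000000e+00,
         1.00000000e+00]])}
{'time': 0.1, 'qpos': array([-1.26699331e+00,  3.42660807e-01,  1.52489912e+00,  6.45820138e-06,
        1.27537728e+00, -1.46014677e-01]), 'qvel': array([-4.73317835e-04, -8.52240587e-04, -3.01968814e-03, -8.93471974e-05,
       -8.41488882e-04, -8.24035937e-04]), 'joint_efforts': array([ 1.90317049e-03, -4.32006741e+01, -2.44692922e+01,  7.19227293e-02,
        5.26690960e-02, -4.39176017e-05]), 'tool_pos': array([ 0.22825169, -0.47266463,  0.40411807]), 'tool_rot': array([-3.14026331e+00, -2.01737922e-04,  4.49815673e-01]), 'contact_force': array([-0.38587459,  0.04345053, -0.69383572]), 'torque': array([ 0.01461684,  0.00152706, -0.06897989]), 'opening': 0.0916071022422163}
```

View pics/top0.png

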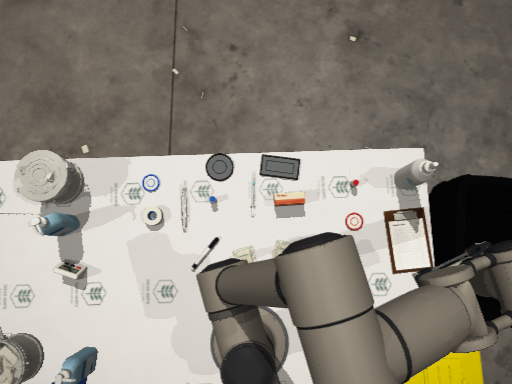

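View pics/scene0.png

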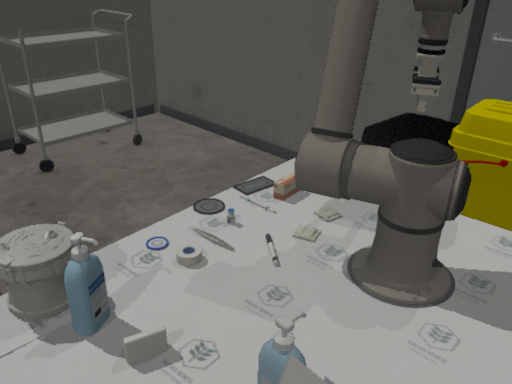

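The top view shows all the items: red vial (355,183), red stand (354,222), blue vial (212,200), blue stand (151,183), tape (153,216), dish (219,167), carton (289,198), tray (280,167), forceps (185,205) and syringe (253,195). The scene view agrees with this for the items it shows, though the arm hides the red pair. Next I'll measure positions from the top view.

Run:
```python
from h import *
im=cv2.imread('pics/top0.png'); c=cam('top'); hsv=cv2.cvtColor(im,cv2.COLOR_BGR2HSV)
H,S,V=[hsv[...,i].astype(int) for i in range(3)]
red=((H<8)|(H>172))&(S>110)&(V>80); blue=(H>100)&(H<130)&(S>110)&(V>50)
orange=(((H<25)|(H>172))&(S>60)&(V>80)); dark=V<75; 
def f(n,mask,box,z):
    x0,y0,x1,y1=box; m=np.zeros(mask.shape,np.uint8); m[y0:y1,x0:x1]=mask[y0:y1,x0:x1]
    p=cv2.findNonZero(m)
    if p is None: print(n,'none'); return
    r=cv2.minAreaRect(p)
    q=cv2.boxPoints(r); w=np.array([ray(c,*k,z)[:2] for k in q]); e=[w[1]-w[0],w[2]-w[1]]
    L=max(e,key=np.linalg.norm)
    print(n,len(p),np.round(r[0],1),'xyz',ray(c,*r[0],z).round(4),'size',[round(float(np.linalg.norm(k)),3) for k in e],'long yaw',np.degrees(np.arctan2(L[1],L[0])).round(1))
f('redvial',red,(340,172,370,195),.038)
f('redstand',red,(340,205,370,235),.006)
f('bluevial',blue,(203,190,221,210),.038)
f('bluestand',blue,(138,170,165,196),.006)
f('tapecore',blue,(138,200,168,232),.026)
f('dish',dark,(200,148,238,185),.006)
f('tray',dark,(255,148,305,185),.006)
f('carton',orange,(268,185,310,212),.045)
f('syr',(V<200),(245,165,262,225),.004)
f('forc',(V<190),(178,175,192,236),.005)
cv2.imwrite('pics/topc.png',cv2.resize(im[140:250,130:380],None,fx=3.2,fy=3.2,interpolation=cv2.INTER_CUBIC))
```

```text
redvial 25 [355.5 182. ] xyz [ 0.4809 -0.3151  0.038 ] size [0.015, 0.012] long yaw -89.1
redstand 66 [354. 221.] xyz [ 0.3648 -0.3161  0.006 ] size [0.049, 0.049] long yaw -89.1
bluevial 26 [212.  198.5] xyz [0.4233 0.1182 0.038 ] size [0.012, 0.015] long yaw -178.3
bluestand 62 [150. 182.] xyz [0.4756 0.3157 0.006 ] size [0.05, 0.05] long yaw -177.2
tapecore 16 [150.8 215.1] xyz [0.3712 0.303  0.026 ] size [0.017, 0.022] long yaw -151.0
dish 138 [219.5 167. ] xyz [0.5266 0.1011 0.006 ] size [0.082, 0.083] long yaw -134.4
tray 200 [279.8 166.8] xyz [ 0.5302 -0.0871  0.006 ] size [0.066, 0.119] long yaw -96.3
carton 235 [288.9 199. ] xyz [ 0.4248 -0.113   0.045 ] size [0.091, 0.036] long yaw -84.8
syr 109 [255.9 191. ] xyz [ 0.4531 -0.0137  0.004 ] size [0.164, 0.033] long yaw -1.5
forc 139 [184. 210.] xyz [0.3902 0.2068 0.005 ] size [0.019, 0.136] long yaw -177.8
```

View pics/topc.png

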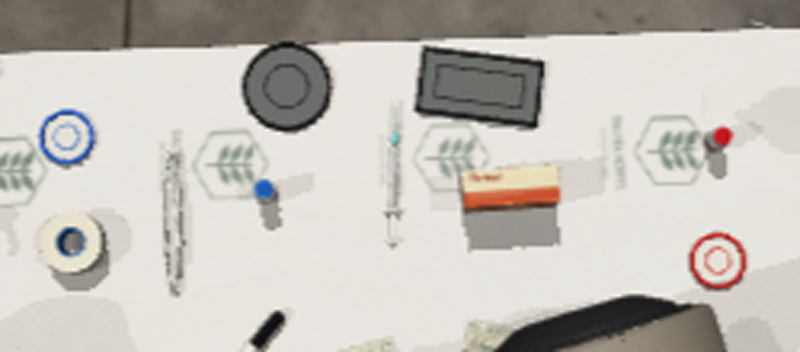

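The crop confirms the layout and shows the forceps and syringe clear of every pick site. I'll use tool yaw 90° throughout, so the jaws run along world x. First move: hover above the red vial.

```bash
python3 -m creep '[[[25,16,-4,0,0,6.5],[25,16,-4,0,0,6.5],[25,16,-4,0,0,6.5],[25,16,-4,0,0,6.5],[25,16,-4,0,0,6.5]]]' -1 
python3 -m creep '[[[25,16,-4,0,0,6.5],[25,16,-4,0,0,6.5],[25,16,-4,0,0,6.5],[25,16,-4,0,0,6.5],[25,16,-4,0,0,6]]]'
python3 -m creep '[[[0,0,0,0,0,0],[0,0,0,0,0,0]]]'
python3 - <<'E'
from h import *
c=cam('wrist');cv2.imwrite('pics/w1.png',viewer.read_camera('wrist'))
s=robot.observe();print(s['tool_pos'],s['tool_rot'],s['time'],s['qpos'])
E
```

```text
time: 0.52
tool_pos: [0.3528, -0.3928, 0.3822]
tool_rot: [-3.139, 0.001, 1.028]
contact_force: [-1.0, 0.5, -0.2]
opening: 0.0918
time: 0.93
tool_pos: [0.483, -0.3075, 0.3593]
tool_rot: [-3.135, -0.001, 1.616]
contact_force: [0.9, -0.8, 0.2]
opening: 0.0919
time: 1.1
tool_pos: [0.4869, -0.3035, 0.3571]
tool_rot: [-3.134, -0.004, 1.627]
contact_force: [-0.3, -0.8, -0.5]
opening: 0.0919
[ 0.48663686 -0.30358639  0.35705463] [-3.13438675 -0.0049315   1.62628097] 1.15 [-6.91053473e-01  4.72575215e-01  1.45600103e+00 -1.35544345e-03
  1.22165512e+00 -7.46086697e-01]
```

View pics/w1.png

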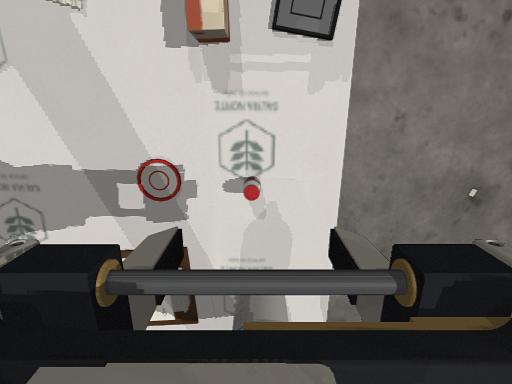

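The wrist view shows the red cap at (252,190) and the red stand at (159,180), with the carton and tray partly in view at the top. I'll write a general measuring tool for these masks.

```bash
cat >> h.py <<'E'
def meas(im,c,n,col,box,z):
    hsv=cv2.cvtColor(im,cv2.COLOR_BGR2HSV); H,S,V=[hsv[...,i].astype(int) for i in range(3)]
    M={'red':((H<8)|(H>172))&(S>110)&(V>80),'blue':(H>100)&(H<130)&(S>110)&(V>50),'dark':V<75}[col]
    x0,y0,x1,y1=box; m=np.zeros(M.shape,np.uint8); m[y0:y1,x0:x1]=M[y0:y1,x0:x1]
    k,lab,st,_=cv2.connectedComponentsWithStats(m); i=1+np.argmax(st[1:,4]); m=(lab==i).astype(np.uint8)
    r=cv2.minAreaRect(cv2.findNonZero(m)); w=np.array([ray(c,*k,z)[:2] for k in cv2.boxPoints(r)])
    e=[w[1]-w[0],w[2]-w[1]]; L=max(e,key=np.linalg.norm); g=w.mean(0)
    t=robot.observe()['tool_pos']
    print(n,st[i,4],np.round(r[0],1),'xy',g.round(4),'from tool mm',((g-t[:2])*1000).round(1),'size',[round(float(np.linalg.norm(k)),4) for k in e],'yaw',np.degrees(np.arctan2(L[1],L[0])).round(1))
    return g
def pose():
    s=robot.observe();print(np.round(s['tool_pos'],4),np.degrees(s['tool_rot']).round(2),'t',s['time'],'op',round(s['opening'],4))
E
python3 - <<'E'
from h import *
im=cv2.imread('pics/w1.png');c=cam('wrist');pose()
meas(im,c,'vialcap',"red",(235,165,270,210),.0385)
meas(im,c,'stand',"red",(130,150,190,210),.006)
E
```

```text
[ 0.4866 -0.3036  0.3571] [-179.59   -0.28   93.18] t 1.15 op 0.0921
vialcap 190 [251.3 192.3] xy [ 0.4796 -0.3131] from tool mm [-7.1 -9.5] size [0.0162, 0.0169] yaw -43.0
stand 367 [158.5 179.5] xy [ 0.3645 -0.3136] from tool mm [-122.1  -10. ] size [0.0525, 0.0519] yaw 85.8
```

```bash
python3 -m creep '[[[-7,-10,0,0,0,-3],[0,0,-35,0,0,0],[0,0,-35,0,0,0],[0,0,-30,0,0,0],[0,0,-20,0,0,0]]]'
python3 -m creep '[[[0,0,0,0,0,0]]]'
```

```text
time: 1.57
tool_pos: [0.4764, -0.3181, 0.24]
tool_rot: [3.138, 0.006, 1.56]
contact_force: [-0.1, -1.0, 0.1]
opening: 0.0918
time: 1.65
tool_pos: [0.4743, -0.3183, 0.2362]
tool_rot: [-3.139, 0.001, 1.557]
contact_force: [-0.8, 1.0, 0.3]
opening: 0.0919
```

```bash
python3 -m creep '[[[5,4,-15,0,0,0.5],[0,0,-15,0,0,0],[0,0,-10,0,0,0],[0,0,-5,0,0,0],[0,0,0,0,0,0]]]'
python3 -m creep '[[[0,0,0,0,0,0]]]'
```

```text
time: 2.07
tool_pos: [0.477, -0.3186, 0.1935]
tool_rot: [-3.141, 0.003, 1.556]
contact_force: [0.6, 0.2, -0.1]
opening: 0.0919
time: 2.15
tool_pos: [0.4769, -0.3191, 0.1943]
tool_rot: [-3.141, 0.004, 1.555]
contact_force: [-0.8, -0.1, 0.8]
opening: 0.0923
```

```bash
python3 -m creep '[[[4,6,-8,0,0,0.5],[0,0,-1,0,0,0],[0,0,0,0,0,0]]]'
python3 - <<'E'
from h import *
pose();c=cam('wrist');im=viewer.read_camera('wrist');cv2.imwrite('pics/w2.png',im)
meas(im,c,'cap','red',(200,180,330,384),.037)
E
```

```text
time: 2.4
tool_pos: [0.4817, -0.3134, 0.1872]
tool_rot: [3.138, 0.007, 1.563]
contact_force: [-0.2, 0.4, 0.6]
opening: 0.0917
[ 0.4817 -0.3134  0.1872] [179.81   0.39  89.57] t 2.4 op 0.0917
cap 441 [251. 261.] xy [ 0.4794 -0.3108] from tool mm [-2.3  2.5] size [0.0169, 0.0097] yaw -0.7
```

View pics/w2.png

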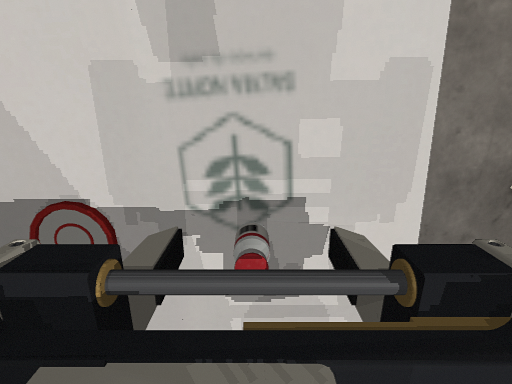

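The vial is centred between the fingers, with its cap at (251,261) and partly hidden by the gripper shaft. I'll lower 4 mm and grip.

```bash
python3 -m creep '[[[-1,0,-4,0,0,0],[0,0,0,0,0,0]]]'
python3 -m creep '[[[0,0,0,0,0,0],[0,0,0,0,0,0],[0,0,0,0,0,0],[0,0,0,0,0,0],[0,0,0,0,0,0]]]' 1 12
python3 -m creep '[[[0,0,0,0,0,0],[0,0,0,0,0,0],[0,0,0,0,0,0]]]'
```

```text
time: 2.62
tool_pos: [0.4809, -0.3131, 0.1833]
tool_rot: [3.138, 0.007, 1.564]
contact_force: [-0.5, -0.3, -0.8]
opening: 0.0922
time: 3.03
tool_pos: [0.4809, -0.3132, 0.1834]
tool_rot: [3.138, 0.007, 1.564]
contact_force: [0.1, -0.3, 0.1]
opening: 0.063
time: 3.28
tool_pos: [0.4809, -0.3132, 0.1835]
tool_rot: [3.138, 0.007, 1.564]
contact_force: [0.4, 0.5, -0.0]
opening: 0.0429
```

```bash
python3 -m creep '[[[0,0,0,0,0,0],[0,0,0,0,0,0],[0,0,0,0,0,0],[0,0,0,0,0,0],[0,0,0,0,0,0]]]'
python3 -m creep '[[[0,0,15,0,0,0],[0,0,20,0,0,0],[0,0,0,0,0,0]]]'
```

```text
time: 3.7
tool_pos: [0.4809, -0.3133, 0.1836]
tool_rot: [3.138, 0.007, 1.564]
contact_force: [-0.4, 0.7, 0.3]
opening: 0.0207
time: 3.95
tool_pos: [0.4805, -0.313, 0.2183]
tool_rot: [3.14, 0.005, 1.564]
contact_force: [0.7, -0.8, 0.3]
opening: 0.0205
```

```bash
python3 -m creep '[[[-15,0,0,0,0,0],[-25,0,0,0,0,0],[-25,0,0,0,0,0],[-25,0,0,0,0,0],[-15,0,0,0,0,0]]]'
python3 -m creep '[[[-6,0,0,0,0,0],[0,0,0,0,0,0],[0,0,0,0,0,0]]]'
```

```text
time: 4.37
tool_pos: [0.3746, -0.312, 0.2173]
tool_rot: [3.136, 0.009, 1.568]
contact_force: [-0.1, 0.6, -0.9]
opening: 0.0209
time: 4.62
tool_pos: [0.3659, -0.3118, 0.2164]
tool_rot: [3.137, 0.007, 1.565]
contact_force: [-0.0, -0.2, -0.6]
opening: 0.021
```

```bash
python3 -m creep '[[[-1,-3,-14,0,0,0],[0,0,-8,0,0,0],[0,0,-5,0,0,0],[0,0,0,0,0,0],[0,0,0,0,0,0]]]'
```

```text
time: 5.03
tool_pos: [0.3686, -0.3154, 0.188]
tool_rot: [3.135, 0.009, 1.567]
contact_force: [0.6, 1.1, -0.9]
opening: 0.0206
```

```bash
python3 -m creep '[[[-4,1,0,0,0,0],[0,0,-1.5,0,0,0],[0,0,0,0,0,0]]]'
python3 -m creep '[[[0,0,0,0,0,0],[0,0,0,0,0,0],[0,0,0,0,0,0]]]' -0.3
python3 - <<'E'
from h import *
pose();c=cam('wrist');im=viewer.read_camera('wrist');cv2.imwrite('pics/w3.png',im)
E
```

```text
time: 5.28
tool_pos: [0.365, -0.3141, 0.1868]
tool_rot: [3.134, 0.009, 1.568]
contact_force: [0.1, 0.8, -0.3]
opening: 0.0204
time: 5.53
tool_pos: [0.3651, -0.3142, 0.1875]
tool_rot: [3.133, 0.01, 1.568]
contact_force: [-0.8, -0.2, -1.1]
opening: 0.036
[ 0.3651 -0.3142  0.1875] [179.53   0.6   89.84] t 5.5333 op 0.036
```

View pics/w3.png

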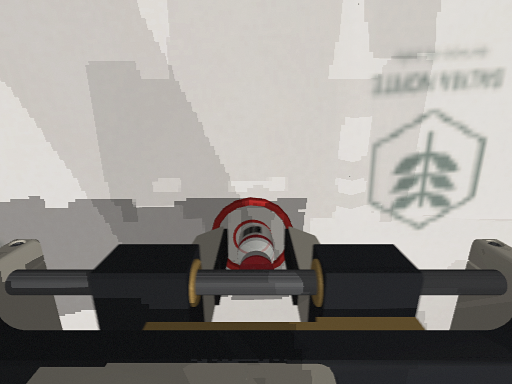

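The red vial stands upright inside the red rim, with its cap at (257,262) and the rim circle around it. I'll rise and go to the carton.

```bash
python3 -m creep '[[[0,0,5,0,0,0],[0,0,20,0,0,0],[0,0,35,0,0,0],[0,0,35,0,0,0],[0,0,30,0,0,0]]]' -1
python3 -m creep '[[[10,25,25,0,0,0],[15,35,10,0,0,0],[15,35,0,0,0,0],[15,35,0,0,0,0],[5,30,0,0,0,0]]]'
python3 -m creep '[[[0,20,0,0,0,0],[0,0,0,0,0,0],[0,0,0,0,0,0]]]'
python3 - <<'E'
from h import *
pose();c=cam('wrist');im=viewer.read_camera('wrist');cv2.imwrite('pics/w4.png',im)
E
```

```text
time: 6.0
tool_pos: [0.3631, -0.3122, 0.3121]
tool_rot: [-3.14, -0.001, 1.568]
contact_force: [1.1, -0.6, 0.4]
opening: 0.0734
time: 6.42
tool_pos: [0.424, -0.1525, 0.36]
tool_rot: [3.126, 0.014, 1.556]
contact_force: [-0.5, 0.7, -0.7]
opening: 0.0921
time: 6.67
tool_pos: [0.4242, -0.126, 0.362]
tool_rot: [3.124, 0.013, 1.563]
contact_force: [-1.0, -0.0, -0.6]
opening: 0.0921
[ 0.4242 -0.126   0.362 ] [178.99   0.77  89.58] t 6.6667 op 0.0921
```

View pics/w4.png

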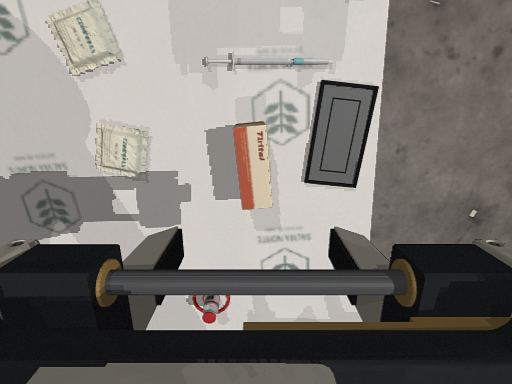

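Wrist view: carton top centred near (252,166), tray at (340,134), syringe at (268,62), all clear of each other. The red vial is still upright at (209,310).

Run:
```python
from h import *
im=cv2.imread('pics/w4.png');c=cam('wrist');pose()
hsv=cv2.cvtColor(im,cv2.COLOR_BGR2HSV);m=np.zeros(im.shape[:2],np.uint8)
m[110:220,215:290]=(hsv[110:220,215:290,1]>45)*255
m=cv2.morphologyEx(m,cv2.MORPH_OPEN,np.ones((3,3)))
r=cv2.minAreaRect(cv2.findNonZero(m));w=np.array([ray(c,*k,.052)[:2] for k in cv2.boxPoints(r)])
e=[w[1]-w[0],w[2]-w[1]];L=max(e,key=np.linalg.norm)
print(r,w.mean(0),[np.linalg.norm(k) for k in e],np.degrees(np.arctan2(L[1],L[0])))
meas(im,c,'tray','dark',(295,70,385,195),.006)
print(hsv[165,225:285,:].tolist()[::4])
```

```text
[ 0.4241 -0.1264  0.3619] [179.     0.75  89.52] t 6.7167 op 0.0919
((253.1768035888672, 165.09146118164062), (86.35746002197266, 33.0190315246582), 83.6598129272461) [ 0.42694944 -0.11055489] [np.float64(0.033259469978279936), np.float64(0.0931821661418739)] -83.45374487095665
tray 1288 [340.8 134. ] xy [ 0.5317 -0.0859] from tool mm [107.6  40.5] size [0.1225, 0.0663] yaw 83.3
[[20, 11, 137], [15, 11, 137], [24, 9, 136], [8, 103, 153], [7, 160, 167], [6, 160, 169], [7, 136, 174], [20, 49, 210], [20, 49, 210], [19, 49, 213], [20, 51, 214], [19, 28, 175], [11, 11, 191], [13, 11, 207], [10, 11, 212]]
```

```bash
python3 -m creep '[[[3,12,0,0.7,1,6],[0,0,-25,0,0,0],[0,0,-30,0,0,0],[0,0,-30,0,0,0],[0,0,-20,0,0,0]]]'
python3 -m creep '[[[0,0,0,0,0,0],[0,0,0,0,0,0]]]'
```

```text
time: 7.13
tool_pos: [0.4285, -0.1202, 0.2591]
tool_rot: [3.128, 0.009, 1.667]
contact_force: [0.3, 0.6, -0.0]
opening: 0.092
time: 7.3
tool_pos: [0.4273, -0.1223, 0.2557]
tool_rot: [3.135, 0.005, 1.663]
contact_force: [0.4, -0.6, 0.7]
opening: 0.0919
```

```bash
python3 -m creep '[[[0,8,-20,0,0,0.5],[0,2,-20,0,0,0],[0,0,-15,0,0,0],[0,0,-6,0,0,0],[0,0,0,0,0,0]]]'
python3 -m creep '[[[0,0,0,0,0,0]]]'
```

```text
time: 7.72
tool_pos: [0.4302, -0.1171, 0.1987]
tool_rot: [3.125, 0.012, 1.667]
contact_force: [0.1, -0.6, 0.5]
opening: 0.0917
time: 7.8
tool_pos: [0.4306, -0.1177, 0.1996]
tool_rot: [3.125, 0.013, 1.667]
contact_force: [0.6, 0.2, 0.2]
opening: 0.0922
```

```bash
python3 -m creep '[[[-3,6,-8,0.7,0.9,0],[0,0,-1,0,0,0],[0,0,0,0,0,0]]]'
python3 -m creep '[[[0,0,0,0,0,0],[0,0,0,0,0,0],[0,0,0,0,0,0],[0,0,0,0,0,0],[0,0,0,0,0,0]]]' 1 20
python3 -m creep '[[[0,0,0,0,0,0],[0,0,0,0,0,0],[0,0,0,0,0,0],[0,0,0,0,0,0],[0,0,0,0,0,0]]]'
```

```text
time: 8.05
tool_pos: [0.4284, -0.1122, 0.1927]
tool_rot: [3.136, 0.0, 1.666]
contact_force: [-0.2, 0.2, -0.1]
opening: 0.0918
time: 8.47
tool_pos: [0.4288, -0.1121, 0.1939]
tool_rot: [3.134, 0.001, 1.666]
contact_force: [-0.0, 0.8, 0.4]
opening: 0.0631
time: 8.88
tool_pos: [0.4287, -0.1121, 0.194]
tool_rot: [3.134, 0.001, 1.666]
contact_force: [0.4, -0.4, 1.2]
opening: 0.0358
```

```bash
python3 -m creep '[[[0,0,15,0,0,0],[0,0,20,0,0,0],[15,4,5,0,0,-3],[25,6,0,0,0,-3],[25,6,0,0,0,-3]]]'
python3 -m creep '[[[20,6,0,0,0,-3],[10,2,0,0,0,0],[0,0,0,0,0,0],[0,0,0,0,0,0]]]'
```

```text
time: 9.3
tool_pos: [0.4913, -0.0958, 0.235]
tool_rot: [3.141, -0.002, 1.501]
contact_force: [0.7, -0.1, -0.4]
opening: 0.0356
time: 9.63
tool_pos: [0.5261, -0.0864, 0.2352]
tool_rot: [3.137, -0.002, 1.445]
contact_force: [-0.5, -0.5, -0.3]
opening: 0.0356
```

```bash
python3 -m creep '[[[4,0,-12,0,0,0.5],[0,0,-12,0,0,0],[0,0,-6,0,0,0],[0,0,0,0,0,0],[0,0,0,0,0,0]]]'
```

```text
time: 10.05
tool_pos: [0.5273, -0.087, 0.2014]
tool_rot: [-3.142, -0.003, 1.455]
contact_force: [0.2, 0.3, -0.8]
opening: 0.0357
```

```bash
python3 -m creep '[[[4,0,-3,0,0,0],[0,0,-1.5,0,0,0],[0,0,0,0,0,0]]]'
python3 - <<'E'
from h import *
pose();c=cam('wrist');im=viewer.read_camera('wrist');cv2.imwrite('pics/w5.png',im)
E
```

```text
time: 10.3
tool_pos: [0.5314, -0.0874, 0.1971]
tool_rot: [3.141, -0.003, 1.455]
contact_force: [-0.0, 1.0, -1.0]
opening: 0.0354
[ 0.5314 -0.0874  0.1971] [ 1.7997e+02 -1.5000e-01  8.3350e+01] t 10.3 op 0.0354
```

View pics/w5.png

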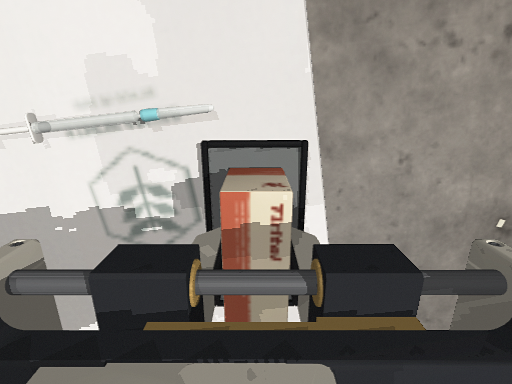

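The carton sits square inside the tray, bottom end near (257,170) with rim visible on both sides. Release, then go to the blue vial.

```bash
python3 -m creep '[[[0,0,-0.5,0,0,0],[0,0,0,0,0,0],[0,0,0,0,0,0],[0,0,0,0,0,0]]]' -1
python3 -m creep '[[[0,0,10,0,0,0],[0,0,30,0,0,0],[0,0,35,0,0,0],[0,0,35,0,0,0],[-10,20,25,0,0,3]]]'
python3 -m creep '[[[-20,35,10,0,0,3],[-20,35,0,0,0,0],[-20,35,0,0,0,0],[-20,35,0,0,0,0],[-10,20,0,0,0,0]]]'
python3 -m creep '[[[0,0,0,0,0,0],[0,0,0,0,0,0]]]'
python3 - <<'E'
from h import *
pose();c=cam('wrist');im=viewer.read_camera('wrist');cv2.imwrite('pics/w6.png',im)
E
```

```text
time: 10.68
tool_pos: [0.5317, -0.0876, 0.1973]
tool_rot: [3.139, -0.002, 1.455]
contact_force: [0.0, -0.4, -0.6]
opening: 0.0579
time: 11.1
tool_pos: [0.52, -0.0688, 0.3338]
tool_rot: [-3.132, -0.003, 1.505]
contact_force: [1.3, 0.2, 0.1]
opening: 0.0897
time: 11.52
tool_pos: [0.4267, 0.094, 0.3561]
tool_rot: [3.13, -0.001, 1.555]
contact_force: [0.6, 0.0, 0.6]
opening: 0.0918
time: 11.68
tool_pos: [0.4237, 0.0976, 0.3582]
tool_rot: [3.128, -0.002, 1.561]
contact_force: [0.6, -0.2, -0.6]
opening: 0.0921
[0.4237 0.0976 0.3582] [ 1.7924e+02 -1.0000e-01  8.9460e+01] t 11.6833 op 0.0921
```

View pics/w6.png

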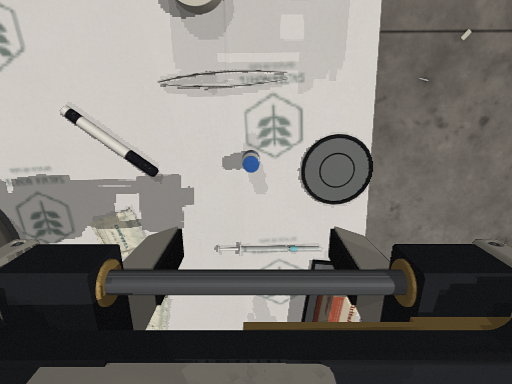

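The blue cap is at (251,162), the tape dish at (337,169), and the syringe and forceps are undisturbed. A fully open finger would reach the dish rim here, so I'll narrow the opening to about 53 mm before descending.

Run:
```python
from h import *
im=cv2.imread('pics/w6.png');c=cam('wrist');pose()
meas(im,c,'cap','blue',(235,145,270,180),.0385)
meas(im,c,'dish','dark',(295,125,380,210),.006)
```

```text
[0.424  0.0973 0.3582] [ 1.7924e+02 -1.1000e-01  8.9410e+01] t 11.7333 op 0.0918
cap 201 [250.5 164. ] xy [0.4225 0.1192] from tool mm [-1.5 22. ] size [0.0163, 0.0162] yaw 44.2
dish 837 [336.6 168.7] xy [0.5274 0.1037] from tool mm [103.4   6.4] size [0.0837, 0.0854] yaw -58.7
```

```bash
python3 -m creep '[[[-1,20,0,0,0.7,0.5],[0,0,-25,0,0,0],[0,0,-35,0,0,0],[0,0,-35,0,0,0],[0,0,-20,0,0,0]]]' -0.15
python3 -m creep '[[[0,0,0,0,0,0],[0,0,0,0,0,0]]]'
```

```text
time: 12.15
tool_pos: [0.4286, 0.1137, 0.2461]
tool_rot: [3.121, -0.002, 1.564]
contact_force: [-0.7, -0.2, -0.5]
opening: 0.063
time: 12.32
tool_pos: [0.429, 0.1115, 0.2426]
tool_rot: [3.129, -0.001, 1.561]
contact_force: [0.6, -1.2, 0.1]
opening: 0.054
```

```bash
python3 -m creep '[[[-5,6,-20,0,0.7,0],[-2,1,-15,0,0.5,0],[0,0,-10,0,0,0],[0,0,-3,0,0,0],[0,0,0,0,0,0]]]'
python3 -m creep '[[[0,0,0,0,0,0]]]'
```

```text
time: 12.73
tool_pos: [0.4274, 0.1159, 0.199]
tool_rot: [3.14, -0.002, 1.556]
contact_force: [-0.1, 0.0, 1.5]
opening: 0.053
time: 12.82
tool_pos: [0.4282, 0.1155, 0.2001]
tool_rot: [3.138, -0.002, 1.555]
contact_force: [0.7, -0.8, 1.1]
opening: 0.0525
```

```bash
python3 -m creep '[[[-5,3,-8,0,0,0],[0,0,-4,0,0,0],[0,0,-3,0,0,0],[0,0,0,0,0,0],[0,0,0,0,0,0]]]'
```

```text
time: 13.23
tool_pos: [0.4261, 0.1179, 0.1891]
tool_rot: [3.128, -0.003, 1.554]
contact_force: [-0.1, 0.1, 0.0]
opening: 0.0528
```

```bash
python3 -m creep '[[[-3,1,-5,0,0.7,0],[0,0,-1.5,0,0,0],[0,0,0,0,0,0]]]'
python3 -m creep '[[[0,0,0,0,0,0],[0,0,0,0,0,0],[0,0,0,0,0,0],[0,0,0,0,0,0],[0,0,0,0,0,0]]]' 1 12
python3 -m creep '[[[0,0,0,0,0,0],[0,0,0,0,0,0],[0,0,0,0,0,0]]]'
```

```text
time: 13.48
tool_pos: [0.4235, 0.1189, 0.1829]
tool_rot: [3.14, -0.003, 1.554]
contact_force: [0.6, -0.1, 0.2]
opening: 0.0528
time: 13.9
tool_pos: [0.4235, 0.119, 0.1828]
tool_rot: [3.14, -0.003, 1.554]
contact_force: [0.1, 0.6, 0.6]
opening: 0.0238
time: 14.15
tool_pos: [0.4235, 0.119, 0.1829]
tool_rot: [3.14, -0.003, 1.554]
contact_force: [-0.7, -0.1, -1.2]
opening: 0.0206
```

```bash
python3 -m creep '[[[0,0,15,0,0,0],[0,0,30,0,0,0],[5,20,25,0,0,0],[10,35,0,0,0,0],[10,35,0,0,0,0]]]'
python3 -m creep '[[[10,35,0,0,0,0],[10,30,0,0,0,0],[6,20,0,0,0,0],[0,0,0,0,0,0],[0,0,0,0,0,0]]]'
python3 - <<'E'
from h import *
pose();c=cam('wrist');im=viewer.read_camera('wrist');cv2.imwrite('pics/w7.png',im)
E
```

```text
time: 14.57
tool_pos: [0.4472, 0.2069, 0.2554]
tool_rot: [-3.136, -0.001, 1.546]
contact_force: [-0.2, -0.4, -0.4]
opening: 0.0207
time: 14.98
tool_pos: [0.4745, 0.3019, 0.2571]
tool_rot: [3.141, -0.005, 1.551]
contact_force: [0.4, 0.1, -0.1]
opening: 0.021
[0.4745 0.3019 0.2571] [179.95  -0.29  88.84] t 14.9833 op 0.021
```

View pics/w7.png

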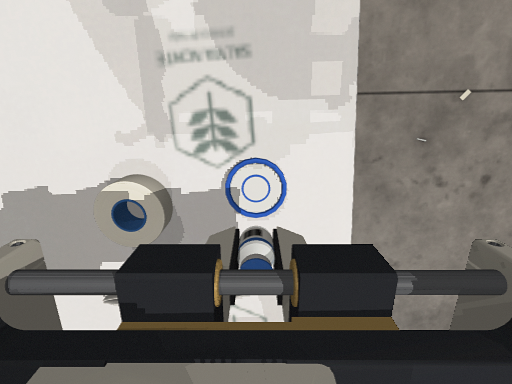

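The blue vial is held upright at (256,250), the blue stand is at (256,188), and the tape roll is at (130,208).

Run:
```python
from h import *
im=cv2.imread('pics/w7.png');c=cam('wrist');pose()
meas(im,c,'stand','blue',(220,150,292,226),.006)
meas(im,c,'core','blue',(95,170,175,245),.026)
```

```text
[0.4744 0.3015 0.2571] [179.96  -0.3   88.8 ] t 15.0333 op 0.0208
stand 803 [255.5 187.5] xy [0.4744 0.3167] from tool mm [ 0.  15.2] size [0.0513, 0.0513] yaw -46.2
core 673 [128.5 215. ] xy [0.3705 0.3022] from tool mm [-103.9    0.6] size [0.0271, 0.0271] yaw 41.1
```

```bash
python3 -m creep '[[[0,14,-20,0,0,0],[0,0,-20,0,0,0],[0,0,-12,0,0,0],[0,0,-3,0,0,0],[0,0,0,0,0,0]]]'
python3 -m creep '[[[0,0,0,0,0,0]]]'
```

```text
time: 15.45
tool_pos: [0.4737, 0.3107, 0.201]
tool_rot: [-3.141, -0.004, 1.545]
contact_force: [1.0, 0.7, -1.5]
opening: 0.021
time: 15.53
tool_pos: [0.4737, 0.3098, 0.2012]
tool_rot: [-3.141, -0.003, 1.544]
contact_force: [0.2, 0.2, 0.3]
opening: 0.0208
```

```bash
python3 -m creep '[[[1,7,-8,0,0,0],[0,0,-4,0,0,0],[0,0,0,0,0,0],[0,0,0,0,0,0]]]'
```

```text
time: 15.87
tool_pos: [0.4757, 0.3166, 0.1905]
tool_rot: [3.139, -0.005, 1.542]
contact_force: [-0.4, -0.1, -0.0]
opening: 0.021
```

```bash
python3 -m creep '[[[0,0,-4,0,0,0],[0,0,-0.5,0,0,0],[0,0,0,0,0,0]]]'
python3 -m creep '[[[0,0,0,0,0,0],[0,0,0,0,0,0],[0,0,0,0,0,0]]]' -0.3
python3 - <<'E'
from h import *
pose();c=cam('wrist');im=viewer.read_camera('wrist');cv2.imwrite('pics/w8.png',im)
E
```

```text
time: 16.12
tool_pos: [0.4758, 0.3168, 0.1862]
tool_rot: [3.138, -0.005, 1.543]
contact_force: [0.5, 0.2, -0.7]
opening: 0.0207
time: 16.37
tool_pos: [0.4758, 0.3168, 0.1864]
tool_rot: [3.138, -0.005, 1.543]
contact_force: [0.3, -0.7, -0.0]
opening: 0.0361
[0.4758 0.3168 0.1864] [179.8   -0.31  88.41] t 16.3667 op 0.0361
```

View pics/w8.png

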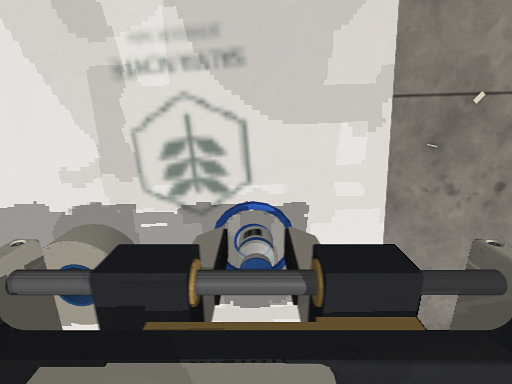

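The blue vial stands inside the blue rim at (256,262). I'll rise and go to the tape.

```bash
python3 -m creep '[[[0,0,5,0,0,0],[0,0,20,0,0,0],[0,0,35,0,0,0],[0,0,35,0,0,0],[0,0,20,0,0,0]]]' -0.3
python3 -m creep '[[[-15,-3,25,0,0,0],[-25,-5,10,0,0,0],[-25,-5,0,0,0,0],[-25,-2,0,0,0,1],[-14,0,0,0,0,0]]]' -1
python3 -m creep '[[[0,0,0,0,0,0],[0,0,0,0,0,0],[0,0,0,0,0,0]]]'
python3 - <<'E'
from h import *
pose();c=cam('wrist');im=viewer.read_camera('wrist');cv2.imwrite('pics/w9.png',im)
meas(im,c,'core','blue',(180,140,330,240),.026)
E
```

```text
time: 16.83
tool_pos: [0.4737, 0.3156, 0.3011]
tool_rot: [-3.134, 0.001, 1.543]
contact_force: [1.4, 0.3, -0.4]
opening: 0.0594
time: 17.25
tool_pos: [0.3691, 0.2996, 0.3467]
tool_rot: [3.134, -0.008, 1.558]
contact_force: [-0.6, 0.3, 0.5]
opening: 0.0884
time: 17.5
tool_pos: [0.3668, 0.2995, 0.3489]
tool_rot: [3.132, -0.009, 1.56]
contact_force: [0.3, 0.1, -0.8]
opening: 0.0918
[0.3668 0.2995 0.3489] [179.43  -0.53  89.39] t 17.5 op 0.0918
core 212 [256.5 182.5] xy [0.3707 0.3018] from tool mm [3.5 2.3] size [0.0256, 0.0268] yaw -90.0
```

View pics/w9.png

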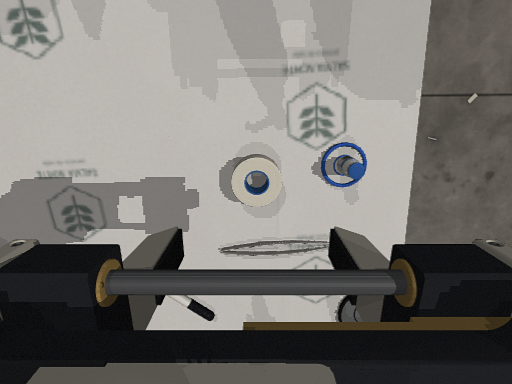

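The tape roll is centred at (257,182), clear of the forceps, and the blue vial in its stand is upright at (345,165). Descending on the tape.

```bash
python3 -m creep '[[[4,2,0,-0.5,0.6,0],[0,0,-25,0,0,0],[0,0,-35,0,0,0],[0,0,-35,0,0,0],[0,0,-20,0,0,0]]]'
python3 -m creep '[[[0,0,0,0,0,0],[0,0,0,0,0,0]]]'
```

```text
time: 17.97
tool_pos: [0.3781, 0.3032, 0.2346]
tool_rot: [3.129, -0.007, 1.557]
contact_force: [-0.3, -0.4, -1.2]
opening: 0.0917
time: 18.13
tool_pos: [0.3789, 0.3027, 0.23]
tool_rot: [3.138, -0.001, 1.556]
contact_force: [-0.6, 0.2, -0.0]
opening: 0.0922
```

```bash
python3 -m creep '[[[-8,0,-14,0,0,0],[-1,0,-12,0,0,0],[0,0,-6,0,0,0],[0,0,0,0,0,0],[0,0,0,0,0,0]]]'
```

```text
time: 18.55
tool_pos: [0.3745, 0.3044, 0.2015]
tool_rot: [3.131, -0.005, 1.554]
contact_force: [0.3, -0.0, -0.2]
opening: 0.0919
```

```bash
python3 -m creep '[[[-5,-3,-10,0,0.5,0],[0,0,-4,0,0,0],[0,0,-3,0,0,0],[0,0,0,0,0,0],[0,0,0,0,0,0]]]'
```

```text
time: 18.97
tool_pos: [0.3704, 0.3016, 0.1857]
tool_rot: [3.136, -0.008, 1.554]
contact_force: [-0.6, 0.6, -0.5]
opening: 0.0921
```

```bash
python3 -m creep '[[[0,0,-3,0,0,0],[0,0,0,0,0,0],[0,0,0,0,0,0],[0,0,0,0,0,0],[0,0,0,0,0,0]]]' 1 12
python3 -m creep '[[[0,0,0,0,0,0],[0,0,0,0,0,0]]]'
```

```text
time: 19.38
tool_pos: [0.3706, 0.3018, 0.1827]
tool_rot: [3.135, -0.008, 1.554]
contact_force: [0.1, -0.4, 0.7]
opening: 0.0629
time: 19.55
tool_pos: [0.3707, 0.3018, 0.1828]
tool_rot: [3.135, -0.008, 1.554]
contact_force: [-0.4, 0.1, 1.0]
opening: 0.0577
```

```bash
python3 -m creep '[[[0,0,15,0,0,0],[0,0,30,0,0,0],[10,-15,25,0,0,0],[25,-31,0,0,0,0],[25,-31,0,0,0,0]]]'
python3 -m creep '[[[25,-31,0,0,0,0],[25,-31,0,0,0,0],[20,-25,0,0,0,0],[8,-10,0,0,0,0],[0,0,0,0,0,0]]]'
python3 -m creep '[[[0,0,0,0,0,0]]]'
```

```text
time: 19.97
tool_pos: [0.4277, 0.2265, 0.2551]
tool_rot: [3.139, -0.006, 1.564]
contact_force: [0.8, 0.1, -2.0]
opening: 0.0577
time: 20.38
tool_pos: [0.5125, 0.1195, 0.2575]
tool_rot: [3.131, -0.006, 1.56]
contact_force: [-0.3, 0.5, 0.0]
opening: 0.0577
time: 20.47
tool_pos: [0.5126, 0.1188, 0.2573]
tool_rot: [3.132, -0.006, 1.558]
contact_force: [-0.7, 0.1, -0.4]
opening: 0.0575
```

```bash
python3 -m creep '[[[13,-15,-10,0,0.3,0],[0,0,-20,0,0,0],[0,0,-15,0,0,0],[0,0,-6,0,0,0],[0,0,0,0,0,0]]]'
python3 -m creep '[[[0,0,0,0,0,0]]]'
```

```text
time: 20.88
tool_pos: [0.523, 0.1078, 0.2053]
tool_rot: [3.138, -0.007, 1.562]
contact_force: [-1.0, 1.1, -0.0]
opening: 0.0573
time: 20.97
tool_pos: [0.5224, 0.1088, 0.2053]
tool_rot: [3.139, -0.007, 1.563]
contact_force: [0.2, -0.2, -0.3]
opening: 0.0577
```

```bash
python3 -m creep '[[[5,-6,-8,0,0,0],[0,0,-6,0,0,0],[0,0,-2,0,0,0],[0,0,0,0,0,0],[0,0,0,0,0,0]]]'
```

```text
time: 21.38
tool_pos: [0.5279, 0.1038, 0.19]
tool_rot: [3.135, -0.008, 1.566]
contact_force: [-0.2, 0.6, -0.6]
opening: 0.0576
```

```bash
python3 -m creep '[[[-1,-1,-3.5,0,0,0],[0,0,-0.5,0,0,0],[0,0,0,0,0,0]]]'
python3 -m creep '[[[0,0,0,0,0,0],[0,0,0,0,0,0],[0,0,0,0,0,0],[0,0,0,0,0,0]]]' -0.5
python3 -m creep '[[[0,0,10,0,0,0],[0,0,20,0,0,0],[0,0,35,0,0,0],[0,0,35,0,0,0],[0,0,35,0,0,0]]]' -1
python3 -m creep '[[[-10,-25,30,0,0,0],[-10,-35,10,0,0,0],[-10,-35,0,0,0,0],[0,-10,0,0,0,0],[0,0,0,0,0,0]]]'
python3 -m creep '[[[-30,0,0,0,0,0],[-30,0,0,0,0,0],[-30,0,0,0,0,0],[-20,0,0,0,0,0],[0,0,0,0,0,0]]]'
python3 - <<'E'
from h import *
pose();c=cam('wrist');im=viewer.read_camera('wrist');t=viewer.read_camera('top')
cv2.imwrite('pics/t10.png',cv2.resize(t[140:250,130:380],None,fx=3.2,fy=3.2,interpolation=cv2.INTER_CUBIC));cv2.imwrite('pics/topend.png',t);cv2.imwrite('pics/w10.png',im)
E
```

```text
time: 21.63
tool_pos: [0.527, 0.1027, 0.1862]
tool_rot: [3.134, -0.008, 1.566]
contact_force: [-0.5, -0.8, -0.3]
opening: 0.0579
time: 21.97
tool_pos: [0.5271, 0.1026, 0.1866]
tool_rot: [3.134, -0.008, 1.566]
contact_force: [0.0, -0.1, 0.6]
opening: 0.0688
time: 22.38
tool_pos: [0.5238, 0.1024, 0.3212]
tool_rot: [-3.132, -0.007, 1.565]
contact_force: [0.0, 0.1, 0.0]
opening: 0.0913
time: 22.8
tool_pos: [0.4927, -0.0044, 0.3772]
tool_rot: [3.127, -0.005, 1.57]
contact_force: [0.7, -0.4, 0.1]
opening: 0.0917
time: 23.22
tool_pos: [0.3793, -0.0022, 0.377]
tool_rot: [3.128, -0.007, 1.568]
contact_force: [-0.8, 1.0, 0.3]
opening: 0.092
[ 0.3793 -0.0022  0.377 ] [179.24  -0.43  89.83] t 23.2167 op 0.092
```

View pics/t10.png

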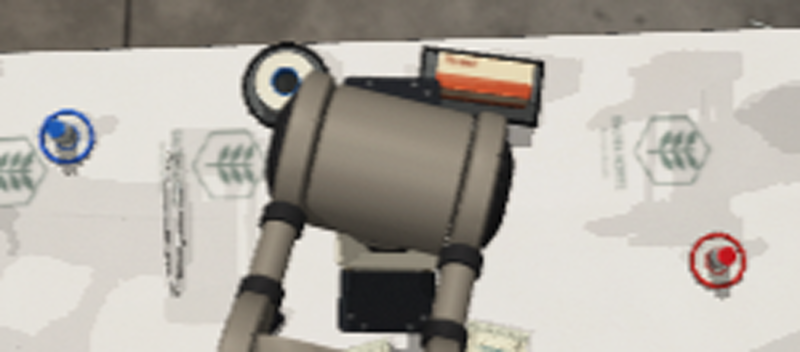

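View pics/w10.png

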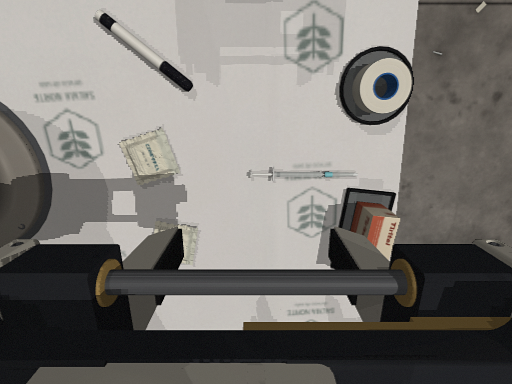

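Top crop: both vials appear within their rims, the tape is in the dish, the carton is in the tray, and the forceps are unmoved. The wrist view shows the tape at (385,86) in the dish at (376,85), the carton in the tray, and the syringe in place. One numeric check before handing in.

Run:
```python
from h import *
im=cv2.imread('pics/topend.png');c=cam('top');g={}
g['rv']=np.array([.3648,-.3161])
hsv=cv2.cvtColor(im,cv2.COLOR_BGR2HSV);H,S,V=[hsv[...,i].astype(int) for i in range(3)]
for n,M,b,s in(('red',((H<8)|(H>172))&(S>110)&(V>80),(335,205,375,240),(.3648,-.3161)),('blue',(H>100)&(H<130)&(S>110)&(V>50),(135,165,168,200),(.4756,.3157))):
    m=np.zeros(M.shape,np.uint8);x0,y0,x1,y1=b;m[y0:y1,x0:x1]=M[y0:y1,x0:x1]
    m=cv2.morphologyEx(m,cv2.MORPH_OPEN,np.ones((3,3)));p=cv2.findNonZero(m)
    q=p[:,0].mean(0);print(n,q,ray(c,*q,.0415)[:2],'stand',s)
w=cv2.imread('pics/w10.png');cw=cam('wrist')
meas(w,cw,'core','blue',(350,60,415,115),.029);meas(w,cw,'dish','dark',(330,35,420,130),.006)
h=S; m=((((H<25)|(H>172))&(S>60)&(V>80))*255).astype(np.uint8); k=np.zeros_like(m);k[148:185,262:305]=m[148:185,262:305]
r=cv2.minAreaRect(cv2.findNonZero(k));b=np.array([ray(c,*i,.052)[:2] for i in cv2.boxPoints(r)]);e=[b[1]-b[0],b[2]-b[1]];L=max(e,key=np.linalg.norm)
print('carton',b.mean(0),[np.linalg.norm(i) for i in e],np.degrees(np.arctan2(L[1],L[0])),'tray .5302 -.0871 yaw -96.3')
print(robot.observe()['contact_force'])
```

```text
red [357.  219.5] [ 0.36699121 -0.31664964] stand (0.3648, -0.3161)
blue [146.45454545 179.06060606] [0.47884853 0.31788674] stand (0.4756, 0.3157)
core 292 [386.  86.] xy [0.5334 0.1018] from tool mm [151.3 104.4] size [0.0266, 0.0274] yaw -81.6
dish 1444 [375.8  85.2] xy [0.5316 0.1027] from tool mm [149.4 105.4] size [0.0862, 0.085] yaw 44.7
carton [ 0.52936639 -0.08830719] [np.float64(0.040984376272214004), np.float64(0.09215344443324723)] -96.64887294565892 tray .5302 -.0871 yaw -96.3
[ 0.38505508  0.08838323 -0.27169144]
```

All offsets are under 4 mm, so I'm handing in.

```bash
python3 -c "
from cell import robot
print(robot.hand_in())"
```

```text
the job is handed in; nothing more can be done
None
```

I set out the whole dressing station and handed it in at about 23 s of the 112 s allowed; the hand-in gives no verdict. The vials are in their own stands, the tape roll is in the round dish, and the carton is lengthwise in the tray. The gripper is open and well clear of everything.

My last camera check, before handing in:

| Item | Measured offset from holder centre | Allowed |
|---|---|---|
| Red vial | about 2 mm | 13.5 mm |
| Blue vial | about 4 mm | 13.5 mm |
| Tape roll | about 2 mm | 12.5 mm |
| Carton | about 1.5 mm, under 1° off the tray's long side | 12.5 mm each side, 0.3 rad (17°) |

- **Heights and tilt:** I did not measure these separately. The pictures show the vials upright, and I set everything down at floor height.
- **Syringe and forceps:** both looked undisturbed in the last pictures, but I did not measure their shift.
- **Disagreements:** the top and wrist cameras differed by about 1–2.5 mm in y and, for the dish in the last check, about 5 mm in x. Both are well inside the tolerances. No check failed.

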